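# Shut down the wood-burning desk

### The arm

A 6-joint arm with a two-finger parallel gripper is mounted at the origin on the work surface. World frame = base frame: x ahead of the robot, y to its left, z up, the work surface at z = 0. Lengths are in m, angles in rad, forces in N, time in s.
With the tool pointing down it reaches from about 0.425 to 0.95 m from the base axis. Payload 3.5 kg.
Tool frame: the origin (TCP) lies midway between the tips of the shut fingers; the grasp point (between the pads) lies 19 mm behind it; z points along the fingers, y is the line along which they close (so a half turn about z gives the same grasp; the last joint's range is limited). The gripper opens to 85 mm and grips with 20 to 120 N. Pads are 22 mm wide; open, the fingers measure 114 mm over their backs; the gripper's body (76 mm by 85 mm) begins 54 mm behind the grasp point. The pads swing forward as they close: fully open they stand 13 mm farther back than shut.
Start: joints at [1.096, 0.286, 1.577, -0, 1.279, -0.15], TCP at [0.215, 0.64, 0.231] pointing down, gripper open.
Joint ranges: [-2.77, 2.77], [-0.9, 2.22], [0.21, 2.48], [-1.53, 4.67], [0.24, 2.81], [-2.84, 2.84]. Speed limits (rad/s): [2.79, 2.79, 3.14, 3.14, 3.14, 3.14].

### API

Orientations are given as a unit quaternion [x, y, z, w].
In Python, from plant import get_state, read_camera, ctrl gives the robot as it stands.
- The arm moves only by the shell command python3 -m crank 'ROWS' [FORCE]. ROWS is JSON, a list of rows, each a list of 3 entries, a list of its own where there are three numbers: the shift along the tool's x, y, z in mm, then the turn about the tool's z in degrees, then the closure in counts, from 0 (fully open) to 255 (shut). In form: [[[tx, ty, tz], yaw, claw], ...]. A call has 1 to 10 rows; each row is the pose to reach, as a shift and turn from the pose commanded when the call began, along the tool's axes at that moment; what a row does not reach only later rows make up. A row lasts 1/10 s, in which the tool goes at most 50 mm and 8.59 degrees, less where a joint would pass 70% of its speed; a pose out of reach is approached as far as the arm can. A call with a gripper value outside its range is refused whole. The fingers move at their own pace and stop on an object; FORCE is the grip in N (left out, the last holds). Time passes only in rows, so rows that repeat a pose let the fingers close. It gives the time, the measured TCP pose, the force, the opening and the grip force at its end, in the units of the state.
- get_state(): the state, without advancing time (a new reading comes with each control period).
- read_camera(name): name is "scene" or "top"; returns a dict with "frame" (400x640x3 uint8, blue, green, red), "range_z" (400x640 float32, m along the optical axis (not along the pixel's ray), 0 where there is no reading), "vfov" (degrees; the focal length in pixels is half the picture's height over the tangent of half this angle, whatever the lens; pixels are square), "cx", "cy" (the principal point, pixels), "origin" and "orientation" of the camera in the world. Camera axes: x right, y down, z forward; pixel columns grow to the right and rows downward; lengths in m; the calibration is good to about 2 mm. A picture is of the moment at which its call begins.
- ctrl.sign_off(): hands the job in; it is judged then, once.
The state is a dict: "time": time; "qpos": joint angles; "dq": joint speeds; "joint_efforts": joint torques, N m; "eef_pos": TCP position; "tcp_rot": TCP orientation; "contact_force": force on the tool from outside, world axes, zero at the start; "wrist_torque": the same for the moment, N m; "opening": opening from 0.0 (shut) to 1.0 (fully open); "finger_force": force on a finger pad.
Only numpy, scipy, OpenCV 4.12 (cv2) and the standard library are available. Lean on these libraries where they do the work, as an engineer would, in place of code of your own. Each camera call takes 0.05 s, during which the arm holds its last target. There are 200 camera calls.

### The job

The burning session is over: shut the desk down by pressing the power rockers fully over to off (the end with the ring mark) with the fingertips only, gripping nothing: first the wood-burning unit's red rocker so that the heat is off, then the fume extractor's green one, and the desk lamp's black one last. Leave the grey pen selector on the burning unit as it is. Pick nothing up, keep the machines where they stand, and leave the tape roll, marker, sanding block and mug undisturbed.

Things in the scene. Friction and masses are not known exactly. Their poses are not given: they have to be found in the camera images.
- burner: wood-burning power unit: orange console, 130 (x) by 180 mm (y), about 1.6 kg, loose. Origin under its centre at table height, z up. Top panel slopes 0.15 rad down to its +x: 72 mm high at the -x edge, 62 mid, 52 at +x. In its frame: red power rocker centred at x -12, y -55 mm; grey pen selector at -12, +58; dial knob, 38 mm wide, 18 mm tall, at 0, +4
- burner_power (a joint): red power rocker of the burning unit, lying along the unit's x, OFF end towards its -x (uphill). 0 = off (ring end down, its facet level with the panel), 0.42 rad = on (bar end down, ring end tilted up 24 degrees). Stiff (3 to 5 N at the tip), no spring: it stays where it is left, so press until the ring facet is fully down. On at the start
- burner_off (a point): ring-marked (OFF) end of the red rocker on the burning unit: a point on its facet 13 mm from the pivot, riding with the rocker. Site x points along the facet from the pivot to the OFF end, z out of the facet. When off the point is 4.5 mm above the panel; while on, 5.3 mm higher
- burner_pivot (a point): pivot of the red rocker on the burning unit, 4.5 mm above the panel, where the two facets of its V-shaped face meet; axes as those of the OFF-end point. Rocker 32 mm long, 24 mm wide, each facet 16 mm long, in a black bezel 42 by 34 mm that stands 2.5 mm off the panel. A white bar marks its ON end, a white ring its OFF end
- extractor: bench fume extractor: grey box, 170 (x) by 200 (y) by 150 mm high, about 2.4 kg, loose, grille on its +x side. Origin under its centre at table height, z up. The green power rocker is centred on the flat top at x -15, y -62 mm in its frame; a tape roll lies on the other half of the top
- extractor_power (a joint): green power rocker on top of the extractor, lying along the box's x, OFF end towards its +x. 0 = off (ring end down, its facet level with the panel), 0.42 rad = on (bar end down, ring end tilted up 24 degrees). Stiff (3 to 5 N at the tip), no spring: it stays where it is left, so press until the ring facet is fully down. On at the start
- extractor_off (a point): ring-marked (OFF) end of the green rocker on the extractor: a point on its facet 13 mm from the pivot, riding with the rocker. Site x points along the facet from the pivot to the OFF end, z out of the facet. When off the point is 4.5 mm above the panel; while on, 5.3 mm higher
- extractor_pivot (a point): pivot of the green rocker on the extractor, 4.5 mm above the panel, where the two facets of its V-shaped face meet; axes as those of the OFF-end point. Rocker 32 mm long, 24 mm wide, each facet 16 mm long, in a black bezel 42 by 34 mm that stands 2.5 mm off the panel. A white bar marks its ON end, a white ring its OFF end
- lamp: desk lamp: cream round base 190 mm across, 18 mm high, about 2.2 kg, loose. Origin under the base's centre, z up. In its frame: black power rocker on the base at x -50, y 0 mm; arm foot, 28 mm thick, at x +62; the slim arm leans away to x +105 at 190 mm height, then x +180 at 228 mm; flat head from x +165 to +355, 46 mm wide, underside at 210 mm; nothing of it is over 240 mm high
- lamp_power (a joint): black power rocker on the lamp's base, lying along the lamp's y, OFF end towards its +y. 0 = off (ring end down, its facet level with the panel), 0.42 rad = on (bar end down, ring end tilted up 24 degrees). Stiff (3 to 5 N at the tip), no spring: it stays where it is left, so press until the ring facet is fully down. On at the start
- lamp_off (a point): ring-marked (OFF) end of the black rocker on the lamp's base: a point on its facet 13 mm from the pivot, riding with the rocker. Site x points along the facet from the pivot to the OFF end, z out of the facet. When off the point is 4.5 mm above the panel; while on, 5.3 mm higher
- lamp_pivot (a point): pivot of the black rocker on the lamp's base, 4.5 mm above the panel, where the two facets of its V-shaped face meet; axes as those of the OFF-end point. Rocker 32 mm long, 24 mm wide, each facet 16 mm long, in a black bezel 42 by 34 mm that stands 2.5 mm off the panel. A white bar marks its ON end, a white ring its OFF end
- selector (a joint): small grey unmarked pen selector rocker (24 mm by 18 mm) on the burning unit, at 0 from the start; up to 0.42 rad if it is pressed over. To be left alone
- tape_roll: roll of tan masking tape, 84 mm across and 18 mm high, lying flat on the extractor; origin at the centre of its underside
- marker: orange marker pen with a black cap, 140 mm long, 15 mm thick, lying along its own x across the middle of the lamp's base, between rocker and arm; origin at its underside, mid-length
- sanding_block: cork sanding block, 70 by 100 by 29 mm, lying on the table; origin at the centre of its underside
- mug: blue mug, 80 mm across, 90 mm high, handle at its own +y; origin at the centre of its underside
Mind the look-alikes: they are no part of the job. Of the things that look like the burner, the smaller one is meant.

How it is judged:
By the outcome, as a careful person would: the job done as asked, in the order asked, and still so for the second after the job is handed in, with the robot touching nothing.
It also fails if it takes over 58 s, if anything falls off the work surface, if the arm or the gripper's body presses on something with over 40 N, if the wrist force passes 120 N, or if a joint passes its speed limit or range.

## Working session

There is one attempt and no reset: what is moved stays moved. The work goes in short steps, Python scripts to look and compute and a shell command to move; the robot and the scene stay as the last step left them, time stands still between calls to the robot, and variables do not carry over. Pictures are saved under pics/ and viewed, at most 10 in all, crops included, and the job is handed in when it is done.

```bash
mkdir -p pics
cat > h.py <<'E'
import numpy as np, cv2
from scipy.spatial.transform import Rotation as R
from plant import get_state, read_camera, ctrl
def cam(n):
    c=read_camera(n); c['f']=200/np.tan(np.radians(c['vfov'])/2); c['M']=R.from_quat(c['orientation']).as_matrix() if len(np.shape(c['orientation']))==1 else np.array(c['orientation']); return c
def cloud(c):
    v,u=np.mgrid[0:400,0:640]; z=c['range_z']
    p=np.stack([(u-c['cx'])/c['f']*z,(v-c['cy'])/c['f']*z,z],-1)
    return p@c['M'].T+np.array(c['origin'])
def save(n,c): 
    np.savez(n+'.npz',**c);
E
python3 - <<'E'
from h import *
for n in('scene','top'):
    c=cam(n); save(n+'0',c); cv2.imwrite(f'pics/{n}0.png',c['frame']); print(n,c['origin'],c['orientation'],c['f'],c['cx'],c['cy'])
print(get_state())
E
```

```text
scene [ 0.9833149  -0.78384692  1.30818645] [ 0.91401845  0.24549966 -0.07897621 -0.31315004] 507.63147687545194 324.9252117301298 206.46360390866278
top [0.40949611 0.04416777 1.34014906] [-0.70123075  0.71123957 -0.03956488  0.02912613] 412.5304645835356 318.7992322659448 195.4350017466815
{'time': 0.1, 'qpos': array([ 1.09599243e+00,  2.87132131e-01,  1.57804617e+00,  7.52614562e-06,
        1.27857507e+00, -1.49960213e-01]), 'dq': array([ 0.00125751, -0.00298532, -0.00259333, -0.00036377,  0.00050205,
       -0.00091599]), 'joint_efforts': array([ 3.33554808e-04, -4.07298625e+01, -2.93697846e+01, -1.31644242e-04,
        3.45309702e-03, -3.88585207e-06]), 'eef_pos': array([0.21510364, 0.63918234, 0.23004035]), 'tcp_rot': array([ 1.61709624e-01,  9.86837793e-01, -1.02696848e-03, -3.35451199e-04]), 'contact_force': array([0.54830914, 0.25860146, 0.34932217]), 'wrist_torque': array([-0.02063991,  0.00524448, -0.05462466]), 'finger_force': 0.0, 'opening': 0.9997831269732372}
```

View pics/scene0.png

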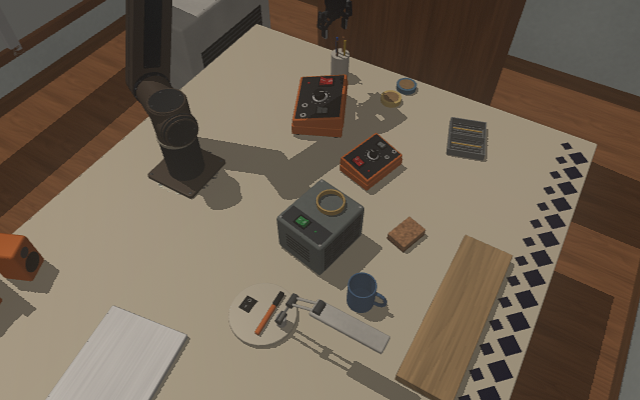

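View pics/top0.png

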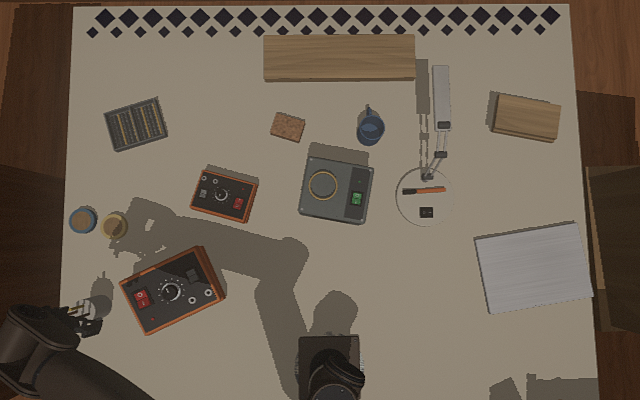

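The pictures show two orange consoles: a large one at top (171,290) / scene (320,105), and a small one at top (224,195) / scene (371,161). Red rocker candidates in the top view are (142,298) on the large console and (238,203) on the small one. I choose the small one. The small console also has a grey selector at (203,193). The green rocker is at (357,198) and the lamp's black one at (426,212).

Run:
```python
from h import *
c=dict(np.load('top0.npz')); P=cloud(c); s=dict(np.load('scene0.npz')); PS=cloud(s)
f=c['frame']; hsv=cv2.cvtColor(f,cv2.COLOR_BGR2HSV)
def crop(im,u,v,w=32,h=28,k=8): return cv2.resize(im[v-h:v+h,u-w:u+w],None,fx=k*.75,fy=k*.75,interpolation=cv2.INTER_CUBIC)
a=[crop(f,224,195),crop(f,345,192),crop(f,426,205)]; b=[crop(s['frame'],375,158),crop(s['frame'],312,222),crop(s['frame'],255,308)]
o=np.vstack([np.hstack(a),np.hstack(b)]); o=cv2.resize(o,(798,int(o.shape[0]*798/o.shape[1]))); cv2.imwrite('pics/crop.png',o)
def blob(C,PP,name,box,lo,hi):
    h=cv2.cvtColor(C['frame'],cv2.COLOR_BGR2HSV); m=cv2.inRange(h,lo,hi); k=np.zeros_like(m); u0,v0,u1,v1=box; k[v0:v1,u0:u1]=m[v0:v1,u0:u1]
    n,l,st,ce=cv2.connectedComponentsWithStats(k); i=1+np.argmax(st[1:,4]); q=PP[l==i]
    print(name,st[i],ce[i].round(1),'med',np.median(q,0).round(4))
blob(c,P,'red top',(225,190,255,220),(0,150,90),(8,255,255)); blob(s,PS,'red scene',(360,135,400,180),(0,150,90),(8,255,255))
blob(c,P,'green top',(345,185,370,215),(45,60,50),(85,255,255)); blob(s,PS,'green scene',(290,210,320,235),(45,60,50),(85,255,255))
# bodies by height from top cloud
def rect(name,box,z0,z1):
    u0,v0,u1,v1=box; k=np.zeros((400,640),np.uint8); z=P[...,2]; k[v0:v1,u0:u1]=((z>z0)&(z<z1))[v0:v1,u0:u1]
    n,l,st,ce=cv2.connectedComponentsWithStats(k); i=1+np.argmax(st[1:,4]); q=P[l==i]
    r=cv2.minAreaRect((q[:,:2]*1000).astype(np.float32)); print(name,np.round(r[0],1),np.round(r[1],1),round(r[2],1),'zmed',np.median(q[:,2]).round(4)); print(cv2.boxPoints(r).round(0).tolist()); return q
q=rect('burner',(180,155,270,235),.045,.082); rect('extr',(285,140,385,235),.14,.16)
# panel plane
q=q[q[:,2]<.074]; A=np.c_[q[:,:2],np.ones(len(q))]; w=np.linalg.lstsq(A,q[:,2],rcond=None)[0]; print('plane',w,np.hypot(*w[:2]),np.degrees(np.arctan2(-w[1],-w[0])))
z=P[...,2]; k=np.zeros((400,640),bool); k[160:235,390:460]=((z>.012)&(z<.024))[160:235,390:460]; q=P[k]; print('lamp',cv2.minEnclosingCircle((q[:,:2]*1000).astype(np.float32)))
d=[(426,208),(426,216),(426,212),(440,190)]; print([P[v,u].round(4).tolist() for u,v in d])
```

```text
red top [233 198  10  12  58] [237.5 203.1] med [0.5134 0.2753 0.0693]
red scene [360 159   4   6  13] [361.  161.6] med [0.5254 0.2801 0.0658]
green top [352 192  10  13  92] [356.3 198.1] med [ 0.5159 -0.082   0.1551]
green scene [295 216  15  12  97] [302.  221.2] med [ 0.5191 -0.0832  0.1543]
burner [537.7 325.9] [177.6 130. ] 73.8 zmed 0.063
[[450.0, 259.0], [575.0, 222.0], [625.0, 393.0], [500.0, 429.0]]
extr [542.8 -23.6] [200. 170.] 78.7 zmed 0.1494
[[440.0, -105.0], [607.0, -138.0], [646.0, 58.0], [479.0, 91.0]]
plane [-0.12171097  0.03969385  0.11462995] 0.12802016222894366 -18.062807306814804
lamp ((529.2542724609375, -319.2196350097656), 95.11685180664062)
[[0.4928, -0.3208, 0.0195], [0.4672, -0.3203, 0.0174], [0.4797, -0.3188, 0.0247], [0.5492, -0.3649, 0.0313]]
```

View pics/crop.png

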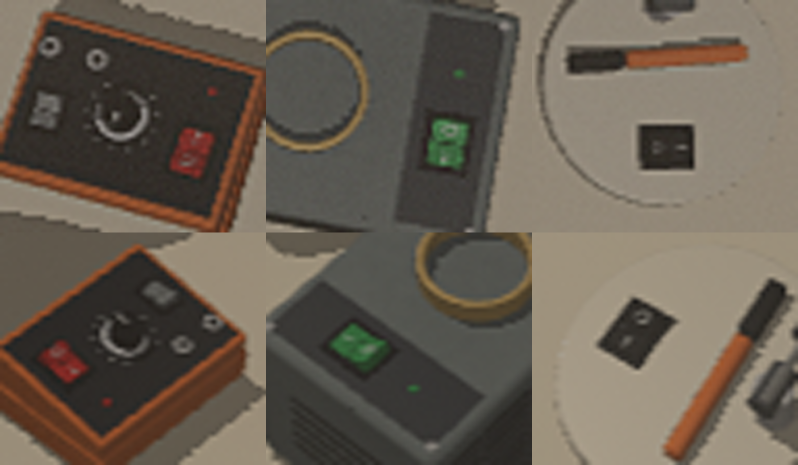

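The crop confirms the small console: red rocker on its -y side, ring end uphill (-x), with the grey selector left alone. The green rocker's ring is towards +x and the black rocker's towards +y (left in the top view). The measured sizes of 178x130, 200x170 and 190 mm match the description.

```bash
cat >> h.py <<'E'
def goal(p,ang=None):
    s=get_state(); r=R.from_quat(s['tcp_rot']); M=r.as_matrix()
    a=np.degrees(np.arctan2(M[1,0],M[0,0])); d=M.T@(np.array(p)-1000*s['eef_pos'])
    yaw=0 if ang is None else (a-ang+180)%360-180
    print('shift',d.round(1),'yaw',round(yaw,1),'toolx',round(a,1),'pos',(1000*s['eef_pos']).round(1),'F',s['contact_force'].round(1),'t',s['time'],'q6',s['qpos'][5].round(2))
E
python3 - <<'E'
from h import *
goal((499,280,120),163.7)
goal((499,280,230),163.7)
c=dict(np.load('top0.npz')); P=cloud(c)
g=c['frame'].max(2); k=np.zeros((400,640),np.uint8); k[203:222,415:438]=(g<70)[203:222,415:438]*255
m=cv2.moments(k,True); u,v=m['m10']/m['m00'],m['m01']/m['m00']; print(u,v,m['m00'])
d=np.array([(u-c['cx'])/c['f'],(v-c['cy'])/c['f'],1]); d=c['M']@d; o=c['origin']; print('lamp rocker',o+d*(.021-o[2])/d[2])
q=np.argwhere(k)[:,::-1].astype(np.float32); print(cv2.minAreaRect(q))
E
```

```text
shift [-383.7 -249.6  110.4] yaw -2.3 toolx 161.4 pos [215.1 639.2 230. ] F [0.5 0.3 0.3] t 0.1 q6 -0.15
shift [-383.7 -249.8    0.4] yaw -2.3 toolx 161.4 pos [215.1 639.2 230. ] F [0.5 0.3 0.3] t 0.1 q6 -0.15
426.030303030303 211.8939393939394 132.0
lamp rocker [ 0.48020255 -0.31998144  0.021     ]
((426.0, 212.0), (10.0, 12.0), 90.0)
```

```bash
python3 -m crank '[[[-40,-26,0],0,255],[[-80,-52,0],0,255],[[-120,-78,0],0,255],[[-160,-104,0],0,255],[[-200,-130,0],0,255],[[-240,-156,0],0,255],[[-280,-182,0],0,255],[[-320,-208,0],0,255],[[-355,-231,0],-2,255],[[-384,-250,0],-2,255]]' 20 && python3 -m crank '[[[0,0,40],0,255],[[0,0,80],0,255],[[0,0,110],0,255],[[0,0,120],0,255],[[0,0,120],0,255],[[0,0,120],0,255]]'
python3 - <<'E'
from h import *
goal((499,280,79),163.7)
c=cam('top'); s=cam('scene')
a=cv2.resize(c['frame'][165:235,190:275],None,fx=4.7,fy=4.7,interpolation=cv2.INTER_CUBIC);b=cv2.resize(s['frame'][125:195,330:415],None,fx=4.7,fy=4.7,interpolation=cv2.INTER_CUBIC)
cv2.imwrite('pics/b1.png',np.hstack([a,b])); print(get_state()['opening'])
E
```

```text
time: 1.1
eef_pos: [0.5004, 0.2781, 0.2309]
tcp_rot: [0.145, 0.989, -0.0, -0.0]
contact_force: [0.3, 0.7, -0.4]
opening: -0.001
finger_force: 0.0
time: 1.7
eef_pos: [0.5005, 0.2807, 0.1129]
tcp_rot: [0.144, 0.99, 0.001, 0.001]
contact_force: [0.6, 0.1, 0.3]
opening: -0.0
finger_force: 0.0
shift [ 1.3 -1.2 33.8] yaw -0.3 toolx 163.4 pos [500.5 280.7 112.9] F [0.6 0.1 0.3] t 1.7 q6 -0.95
-0.0005138677288003828
```

View pics/b1.png

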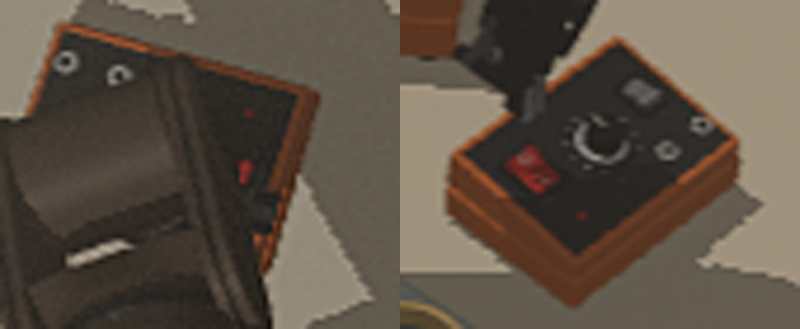

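The crop shows the shut fingers at (530,105) of the right half, straight above the ring end of the red rocker at (530,165). I'll press now.

```bash
python3 -m crank '[[[1,-1,15],0,255],[[1,-1,30],0,255],[[1,-1,34],0,255],[[1,-1,37],0,255],[[1,-1,40],0,255],[[1,-1,41.5],0,255],[[1,-1,42],0,255],[[1,-1,42],0,255]]'; python3 -c "
from h import *
goal((499,280,70.5))"
```

```text
time: 2.6
eef_pos: [0.498, 0.2797, 0.0703]
tcp_rot: [0.144, 0.99, -0.0, -0.001]
contact_force: [-4.5, -0.4, 7.9]
opening: 0.0
finger_force: 3.7
shift [-0.9  0.5 -0.2] yaw 0 toolx 163.4 pos [498.  279.7  70.3] F [-4.5 -0.4  7.9] t 2.6 q6 -0.95
```

```bash
python3 -m crank '[[[0,0,1],0,255],[[0,0,1.5],0,255],[[0,0,1.5],0,255],[[0,0,1.5],0,255]]'; python3 -m crank '[[[0,0,-20],0,255],[[0,0,-60],0,255],[[0,0,-100],0,255],[[0,0,-140],0,255],[[0,0,-160],0,255],[[0,0,-160],0,255]]'
python3 - <<'E'
from h import *
goal((530,-85,230),168.8)
E
```

```text
time: 3.0
eef_pos: [0.498, 0.2798, 0.0701]
tcp_rot: [0.144, 0.99, -0.0, -0.001]
contact_force: [-7.6, -1.5, 12.8]
opening: 0.002
finger_force: 6.7
time: 3.6
eef_pos: [0.501, 0.2802, 0.2325]
tcp_rot: [0.144, 0.99, 0.002, 0.005]
contact_force: [0.0, -0.3, 0.3]
opening: -0.002
finger_force: 0.0
shift [-132.2 -341.7    1.7] yaw -5.4 toolx 163.4 pos [501.  280.2 232.5] F [ 0.  -0.3  0.3] t 3.6 q6 -0.95
```

```bash
python3 -m crank '[[[-16,-42,0],0,255],[[-32,-84,0],0,255],[[-48,-126,0],0,255],[[-64,-168,0],0,255],[[-80,-210,0],0,255],[[-96,-252,0],0,255],[[-112,-294,0],0,255],[[-124,-325,0],-3,255],[[-132,-342,0],-5.5,255],[[-132,-342,0],-5.5,255]]'; python3 -m crank '[[[0,0,25],0,255],[[0,0,40],0,255],[[0,0,40],0,255],[[0,0,40],0,255]]'
python3 - <<'E'
from h import *
goal((529.5,-85,165),168.8)
c=cam('top'); s=cam('scene'); P=cloud(c)
h=cv2.cvtColor(c['frame'],cv2.COLOR_BGR2HSV); z=P[...,2]; k=(z>.045)&(z<.082); k[:155]=k[235:]=0; k[:,:180]=k[:,270:]=0
print(cv2.minAreaRect((P[k][:,:2]*1000).astype(np.float32)))
a=cv2.resize(c['frame'][165:235,190:275],None,fx=4.7,fy=4.7,interpolation=cv2.INTER_CUBIC);b=cv2.resize(s['frame'][125:195,330:415],None,fx=4.7,fy=4.7,interpolation=cv2.INTER_CUBIC)
d=cv2.resize(s['frame'][175:245,270:355],None,fx=3.8,fy=3.8,interpolation=cv2.INTER_CUBIC)
t=np.hstack([a,b]); o=np.zeros((t.shape[0]+d.shape[0],t.shape[1],3),np.uint8); o[:t.shape[0]]=t; o[t.shape[0]:,:d.shape[1]]=d
cv2.imwrite('pics/e1.png',o)
E
```

```text
time: 4.6
eef_pos: [0.5264, -0.0883, 0.2254]
tcp_rot: [0.099, 0.995, -0.0, -0.001]
contact_force: [-0.2, -0.3, -0.4]
opening: -0.0
finger_force: 0.0
time: 5.0
eef_pos: [0.5266, -0.0851, 0.187]
tcp_rot: [0.096, 0.995, 0.0, -0.001]
contact_force: [1.3, -0.2, -0.2]
opening: 0.003
finger_force: 0.0
shift [-2.9  0.6 22. ] yaw 0.1 toolx 168.9 pos [526.6 -85.1 187. ] F [ 1.3 -0.2 -0.2] t 5.0 q6 -1.73
((537.8272094726562, 325.7801818847656), (177.60935974121094, 129.9669647216797), 73.64669799804688)
```

View pics/e1.png

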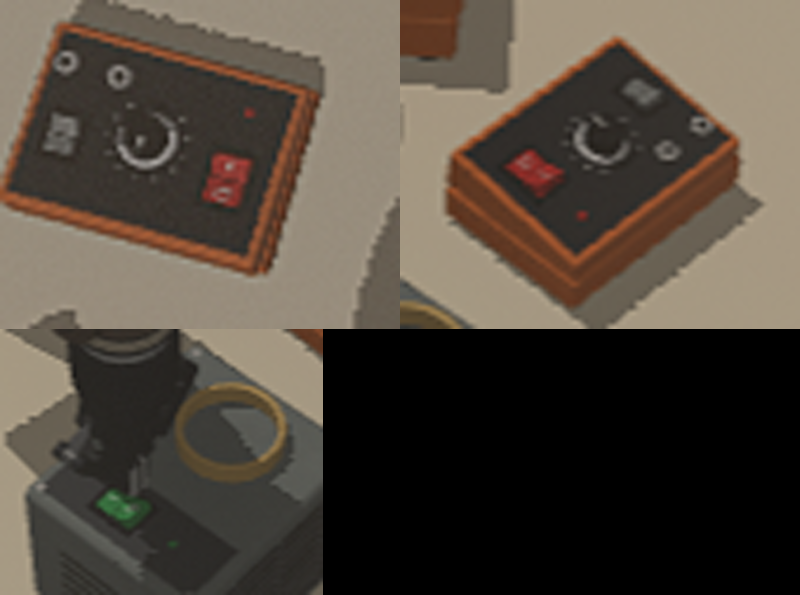

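The red rocker's ring facet now lies flat and the console has not moved. The fingers are above the green rocker's ring end at (135,490). I'll press it.

```bash
python3 -m crank '[[[-3,0,15],0,255],[[-3,0,22],0,255],[[-3,0,25],0,255],[[-3,0,28],0,255],[[-3,0,31],0,255],[[-3,0,33],0,255],[[-3,0,34.5],0,255],[[-3,0,34.5],0,255],[[-3,0,34.5],0,255]]'; python3 -c "
from h import *
goal((529.5,-85,154.5))"
```

```text
time: 6.0
eef_pos: [0.5307, -0.0865, 0.1545]
tcp_rot: [0.097, 0.995, 0.0, 0.001]
contact_force: [-0.5, 0.3, 4.5]
opening: 0.001
finger_force: 2.5
shift [ 1.4  1.3 -0. ] yaw 0 toolx 168.9 pos [530.7 -86.5 154.5] F [-0.5  0.3  4.5] t 6.0 q6 -1.73
```

```bash
python3 -m crank '[[[0,0,1],0,255],[[0,0,2],0,255],[[0,0,2],0,255],[[0,0,2],0,255]]'; python3 -m crank '[[[0,0,0],0,255],[[0,0,-20],0,255],[[0,0,-50],0,255],[[0,0,-75],0,255],[[0,0,-75],0,255],[[0,0,-75],0,255]]'
python3 - <<'E'
from h import *
goal((480,-306,230),91)
E
```

```text
time: 6.4
eef_pos: [0.5307, -0.0865, 0.1544]
tcp_rot: [0.097, 0.995, -0.0, 0.001]
contact_force: [-4.1, 2.0, 12.4]
opening: -0.0
finger_force: 6.3
time: 7.0
eef_pos: [0.5299, -0.0866, 0.2261]
tcp_rot: [0.097, 0.995, -0.0, 0.0]
contact_force: [0.0, 0.7, -1.0]
opening: -0.005
finger_force: 0.0
shift [   6.7 -224.9   -3.8] yaw 77.9 toolx 168.9 pos [529.9 -86.6 226.1] F [ 0.   0.7 -1. ] t 7.0 q6 -1.73
```

```bash
python3 -m crank '[[[1,-30,0],8,255],[[2,-60,0],16,255],[[3,-90,0],24,255],[[4,-120,0],32,255],[[5,-150,0],40,255],[[6,-180,0],48,255],[[7,-205,0],56,255],[[7,-225,0],64,255],[[7,-225,0],72,255],[[7,-225,0],78,255]]'; python3 -m crank '[[[0,0,40],0,255],[[0,0,80],0,255],[[0,0,120],0,255],[[0,0,160],0,255],[[0,0,165],0,255],[[0,0,165],0,255],[[0,0,165],0,255]]'
python3 - <<'E'
from h import *
goal((480,-306.5,33),91)
c=cam('top'); s=cam('scene'); P=cloud(c)
z=P[...,2]; k=(z>.14)&(z<.16); k[:140]=k[235:]=0; k[:,:285]=k[:,385:]=0
print(cv2.minAreaRect((P[k][:,:2]*1000).astype(np.float32)))
f=lambda im,k: cv2.resize(im,(400,300),interpolation=cv2.INTER_CUBIC)
cv2.imwrite('pics/l1.png',np.vstack([np.hstack([f(c['frame'][160:220,305:385],5),f(s['frame'][195:255,270:350],5)]),np.hstack([f(c['frame'][160:235,390:490],5),f(s['frame'][270:345,215:315],5)])]))
E
```

```text
time: 8.0
eef_pos: [0.4784, -0.306, 0.2234]
tcp_rot: [0.704, 0.71, -0.0, -0.002]
contact_force: [0.8, 0.5, 0.1]
opening: 0.0
finger_force: 0.0
time: 8.7
eef_pos: [0.4806, -0.3067, 0.0628]
tcp_rot: [0.702, 0.713, 0.0, 0.001]
contact_force: [-0.0, -0.2, 0.5]
opening: 0.0
finger_force: 0.0
shift [ 0.3 -0.6 29.8] yaw -0.1 toolx 90.9 pos [ 480.6 -306.7   62.8] F [-0.  -0.2  0.5] t 8.7 q6 -0.76
((542.6519775390625, -23.372970581054688), (199.8441925048828, 170.0773468017578), 78.70758819580078)
```

View pics/l1.png

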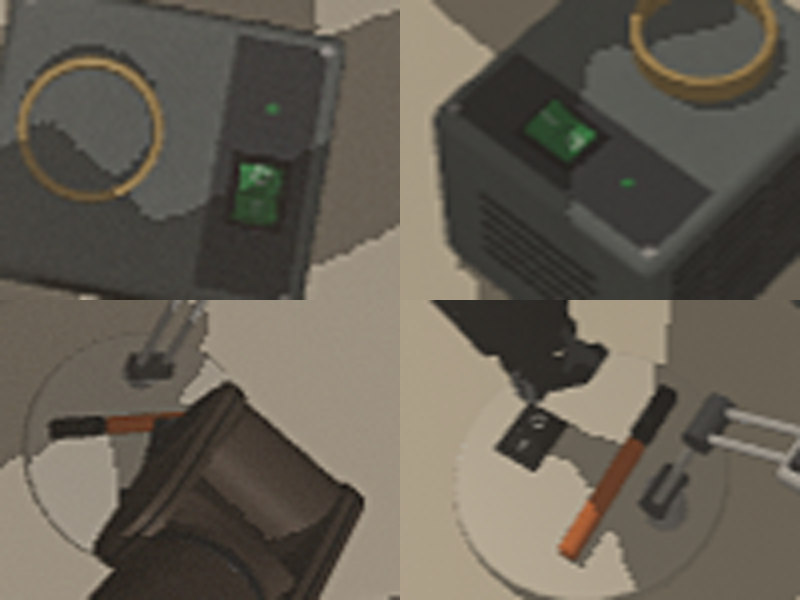

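The green rocker is pressed over and the extractor has not moved. The fingers at (528,385) hang above the black rocker's ring end at (540,420), clear of the marker. I'll press it.

```bash
python3 -m crank '[[[0,0,15],0,255],[[0,0,27],0,255],[[0,0,32],0,255],[[0,0,35],0,255],[[0,0,38],0,255],[[0,0,40],0,255],[[0,0,41.5],0,255],[[0,0,42],0,255],[[0,0,42],0,255]]'; python3 -c "
from h import *
goal((480,-306.5,22.5))"
```

```text
time: 9.7
eef_pos: [0.4797, -0.3055, 0.0223]
tcp_rot: [0.701, 0.713, -0.0, -0.002]
contact_force: [-7.5, 7.6, 19.6]
opening: 0.0
finger_force: 9.6
shift [-1.   0.3 -0.2] yaw 0 toolx 90.9 pos [ 479.7 -305.5   22.3] F [-7.5  7.6 19.6] t 9.7 q6 -0.76
```

Bottomed out: 19.6 N at the expected height of 22.3 mm. I'll retreat and check.

```bash
python3 -m crank '[[[0,0,-5],0,255],[[0,0,-40],0,255],[[0,0,-80],0,255],[[0,0,-120],0,255],[[0,0,-160],0,255],[[0,0,-200],0,255],[[0,0,-230],0,255]]'; python3 -m crank '[[[40,0,0],0,255],[[80,0,0],0,255],[[120,0,0],0,255],[[160,0,0],0,255],[[190,0,0],0,255],[[190,0,0],0,255],[[190,0,0],0,255],[[190,0,0],0,255]]'
python3 - <<'E'
from h import *
goal((480,-306.5,230))
c=cam('top'); s=cam('scene')
P=cloud(c);z=P[...,2]; k=np.zeros((400,640),bool); k[160:235,390:460]=((z>.012)&(z<.024))[160:235,390:460]; q=P[k]; print('lamp',cv2.minEnclosingCircle((q[:,:2]*1000).astype(np.float32)))
f=lambda im: cv2.resize(im,(400,300),interpolation=cv2.INTER_CUBIC)
cv2.imwrite('pics/f1.png',np.vstack([np.hstack([f(c['frame'][165:225,385:465]),f(s['frame'][280:340,220:300])]),np.hstack([f(c['frame']),f(s['frame'][195:255,270:350])])]))
E
```

```text
time: 10.4
eef_pos: [0.4804, -0.3069, 0.2525]
tcp_rot: [0.702, 0.713, -0.0, 0.003]
contact_force: [0.5, -0.4, 0.1]
opening: -0.0
finger_force: 0.0
time: 11.2
eef_pos: [0.477, -0.1169, 0.2494]
tcp_rot: [0.702, 0.712, -0.0, 0.0]
contact_force: [0.6, -0.3, 0.3]
opening: 0.001
finger_force: 0.0
shift [-189.6    0.2   19.5] yaw 0 toolx 90.8 pos [ 477.  -116.9  249.4] F [ 0.6 -0.3  0.3] t 11.2 q6 -0.46
lamp ((529.8232421875, -319.328369140625), 94.79402923583984)
```

View pics/f1.png

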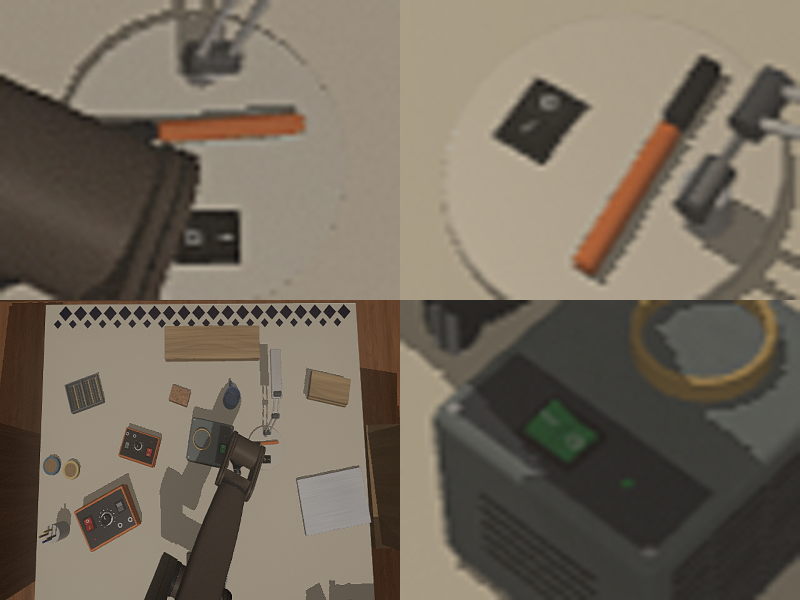

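The black rocker now shows its ring facet flat at (548,102). The lamp, marker and tape are where they were, and the arm is clear of everything.

```bash
python3 -c "
from h import *
print(ctrl.sign_off())"
```

```text
the job is handed in; nothing more can be done
None
```

I pressed all three rockers to their off stops in the order asked (burner, extractor, lamp). The machines re-measured within about 1 mm of where they stood, nothing else looked moved in the pictures, and the job is handed in at about 11 s of robot time.

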